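# Reset the amplifier interlock with its key

### The arm

A 7-joint arm with a two-finger parallel gripper is mounted at the origin on the work surface. World frame = base frame: x ahead of the robot, y to its left, z up, the work surface at z = 0. Lengths are in mm, angles in rad, forces in N, time in s.
With the tool pointing down it reaches from about 400 to 900 mm from the base axis. Payload 5.6 kg.
Tool frame: the origin (TCP) lies midway between the tips of the shut fingers; the grasp point (between the pads) lies 19 mm behind it; z points along the fingers, y is the line along which they close (so a half turn about z gives the same grasp; the last joint's range is limited). The gripper opens to 92 mm and grips with 3 to 60 N. Pads are 20 mm wide; open, the fingers measure 128 mm over their backs; the gripper's body (75 mm by 189 mm) begins 69 mm behind the grasp point.
Start: joints at [-1.364, 0.468, -0.012, 1.603, 0.006, 1.071, -0.056], TCP at [160.728, 629.822, 214.592] pointing down, gripper open.
Joint ranges: [-2.53, 2.53], [-0.31, 2.02], [-1.57, 1.55], [0.28, 2.44], [-1.29, 4.43], [0.15, 1.84], [-2.92, 2.92]. Speed limits (rad/s): [2.57, 2.57, 3.14, 3.14, 3.14, 3.14, 3.14].

### API

Orientations are given as a rotation vector (axis times angle).
In Python, from cell import robot, grip, kin, viewer gives the robot as it stands. Calls block until the motion is done:
- robot.movep(position, orientation): joint-space move of the TCP to a pose.
- robot.servo_line(position, feed=150, rotation=None): straight line of the TCP; rotation=None keeps the orientation; feed is the mean speed in mm/s.
- robot.goto_joints(angles): joint-space move.
- grip(opening, newtons=None): opening from 0.0 (shut) to 1.0 (fully open); newtons is the grip in N (None keeps the last); returns when the fingers have stopped.
- robot.hold(seconds).
- kin.ik(position, orientation): joint angles nearest the present ones, or None.
- robot.observe(): the state.
- viewer.read_camera(name): name is "scene" or "top" or "wrist"; returns the picture (400x640x3 uint8, red, green, blue); there is no depth.
- viewer.camera_info(name): a dict with "camera_matrix" (3x3 intrinsics, pixels), "R" (3x3) and "t" (3): a world point X has camera coordinates R X + t. Camera axes: x right, y down, z forward; pixel columns grow to the right and rows downward; lengths in mm; the calibration is good to about 2 mm. A picture is of the moment at which its call begins: read the wrist's pose just before it. camera_info takes no time and is no camera call; for the wrist camera it gives the pose at the moment of the call.
A pose or a line that the arm cannot do raises robot.IKError and nothing moves.
- robot.job_done(): hands the job in; it is judged then, once.
Trained networks look in the newest picture that a camera, given by its name, has taken for a name from the list of things; names that differ only in an ending like _2 or _b are one class to them, and where a whole thing is asked for, a point or a joint stands for the part that bears it (a point fixed in the world has none). Each returns a list of dicts, best first, with "confidence" (0 to 1); they miss things now and then, are a little off and sometimes report something else, mostly with a low value. They report only what shows in the picture. A call takes as long as a camera call.
- viewer.silhouettes(name, camera): "mask" (400x640 bool, what is visible of it).
- viewer.pinpoint(name, camera): "at" ([x, y, z] in mm, in the coordinates of the camera as it stood for that picture, good to about 4 mm: a listed point, or the origin of a listed thing).
The state is a dict: "t": time; "joints": joint angles; "joint_velocities": joint speeds; "joint_torque": joint torques, N m; "tcp_pos": TCP position; "tcp_rot": TCP orientation; "contact_force": force on the tool from outside, world axes, zero at the start; "wrist_torque": the same for the moment, N m; "grip_width": opening from 0.0 (shut) to 1.0 (fully open); "grip_force": force on a finger pad.
Only numpy, scipy, OpenCV 4.12 (cv2) and the standard library are available. Lean on these libraries where they do the work, as an engineer would, in place of code of your own. Each camera call takes 0.05 s, during which the arm holds its last target. There are 200 camera calls.

### The job

The transmit interlock has tripped: take the red-handled key from its wooden stand, push it fully into the lock on the sloping console, turn it clockwise all the way to the stop and then all the way back home. Only then draw it out, and put it back upright in its stand, fully down. Do not disturb the other things on the desk.

Things in the scene. Friction and masses are not known exactly. Their poses are not given: they have to be found in the camera images.
- key: Loose key, 60 g, 70 mm long. Origin at the blade's tip on the long axis; z from blade to handle, x across the flats, y through the thickness. Brass blade 14 x 5 mm (x, y), z 0-24, tapering over its last 6 mm to 10 x 2.5; collar disc 22 mm across, z 24-30; flat red handle 34 x 10 mm, z 30-70, gripped across its thickness near z 55. The same after a half turn about z.
- key_collar (a point): Point on the key's axis at the underside of its collar, 24 mm from the blade's tip; axes as the key's. It meets the mouth of the lock or stand when the key is fully in. At the start the key stands upright in the stand, its collar resting on the stand's top. It fits the lock either way round.
- lock_mouth (a point): Mouth of the key slot, at the centre of the brass lock core's face, on the turning axis. z points out of the lock, 30 degrees from vertical towards the console's front; x along the slot, y across it, turning with the core; at home x points up the slope. Slot 16.2 x 7.2 mm (x, y), 26 deep, mouth chamfered 2 mm. Core 30 mm square in a steel sleeve 56 mm across, 26 mm above the panel.
- lock (a joint): Turn of the lock core in rad: 0 at home (a hard stop; it starts here, white mark at the green dot), 1.05 at the other stop (mark at the red dot), growing clockwise looking into the lock. It stays where left; turning takes about 0.06 N m. The key has about 0.16 rad of play in the slot each way, so it must turn that much further than the core.
- console: Sloping grey console, blue panel, wooden cheeks, fixed: 180 mm deep (x), 284 wide (y), 45 high at the front (-x), 149 at the back, panel at 30 degrees. Origin: centre of its underside. The lock is on the right half of the panel seen from the front; on the left half a meter and two knobs, 16 mm high.
- stand_mouth (a point): Centre of the top of the key stand, at the mouth of its slot. The stand is a light wood block 60 x 50 mm (x, y), 36 mm high, fixed to the desk at any yaw; slot 18 x 9 mm (x, y), 30 mm deep, its mouth chamfered by 2 mm; x along the slot, z up.
- tube: Bystander: glass vacuum tube with black base, 38 mm across, 88 mm high, standing; origin under its centre.
- egg: Bystander: grey egg insulator standing on end, 48 mm across, 50 mm high; origin under its centre.
- mic: Bystander: chrome desk microphone on a round foot 90 mm across, 147 mm high; origin under its centre.
- plug_a: Bystander: nickel antenna plug standing on end, 19 mm across, 38 mm high; origin under its centre.
- plug_b: Bystander: a second such plug.
- mug: Bystander: blue mug, 80 mm across without its handle, 92 mm high; origin under its centre.

How it is judged:
By the outcome, as a careful person would: the job done as asked, in the order asked, and still so for the second after the job is handed in, with the robot touching nothing.
It also fails if it takes over 72 s, if anything falls off the work surface, if the arm or the gripper's body presses on something with over 40 N, if the wrist force passes 120 N, or if a joint passes its speed limit or range.

## Working session

There is one attempt and no reset: what is moved stays moved. The work goes in short steps, each a Python script; the robot and the scene stay as the last script left them, time stands still between calls to the robot, and variables do not carry over. Pictures are saved under pics/ and viewed, at most 10 in all, crops included, and the job is handed in when it is done.

```bash
ls; mkdir -p pics
cat > h.py <<'E'
import numpy as np, cv2
from scipy.spatial.transform import Rotation as Rn
from cell import robot, grip, kin, viewer
def snap(cam,fn=None):
    info=viewer.camera_info(cam); im=viewer.read_camera(cam)
    if fn: cv2.imwrite('pics/'+fn,im[:,:,::-1])
    return im,info
def w(info,p): return np.array(info['R']).T@(np.array(p)-np.array(info['t']))
def pix(info,X):
    c=np.array(info['R'])@np.array(X)+np.array(info['t']); q=np.array(info['camera_matrix'])@c; return q[:2]/q[2]
E
python3 - <<'E'
from h import *
np.set_printoptions(precision=1,suppress=True)
ims=[]
for cam in ['scene','top']:
    im,info=snap(cam); ims.append(im)
    print(cam,'campos',w(info,[0,0,0]))
    for n in ['key','key_collar','lock_mouth','stand_mouth','console','tube','egg','mic','plug_a','mug']:
        print(n,[(w(info,d['at']),round(d['confidence'],2)) for d in viewer.pinpoint(n,cam)[:2]])
cv2.imwrite('pics/a.png',cv2.resize(np.vstack(ims)[:,:,::-1],(480,600)))
cv2.imwrite('pics/scene.png',ims[0][:,:,::-1]);cv2.imwrite('pics/top.png',ims[1][:,:,::-1])
E
```

```text
pics
scene campos [1183.5  720.9  750.1]
key []
key_collar [(array([458.6, 350.6,  35.1]), 0.77), (array([ 382.1, -145.8,   -2.2]), 0.4)]
lock_mouth [(array([588.1, -96.7, 109.9]), 0.57)]
stand_mouth [(array([463. , 348.8,  35.8]), 0.62), (array([ 381.6, -146.4,   -2.5]), 0.22)]
console [(array([616.8, -38.4,  -0.9]), 0.76), (array([458.9, 350.6,  11.5]), 0.24)]
tube [(array([403.9, 151.7,   1.1]), 0.51)]
egg [(array([ 384.1, -148.6,   -3.2]), 0.62)]
mic [(array([ 464.9, -319.8,    3.1]), 0.83), (array([616.9, -38.3,  -0.9]), 0.58)]
plug_a [(array([412.5,  35.5,   2.6]), 0.62), (array([410.2, -76.4,  -0.7]), 0.44)]
mug [(array([651. , 423.3,   2.7]), 0.59), (array([586.2, -96.5, 115.8]), 0.55)]
top campos [ 431.5   50.3 1034.4]
key [(array([462.6, 347.2,  13.7]), 0.52)]
key_collar [(array([462.2, 348.7,  34.6]), 0.62)]
lock_mouth [(array([ 587.8, -100.2,  115.3]), 0.44)]
stand_mouth [(array([461.9, 348.3,  36. ]), 0.89)]
console [(array([621.9, -38.7,   3.4]), 0.71)]
tube [(array([407.7, 149.7,   3.5]), 0.53)]
egg [(array([ 381.1, -150.7,    3.7]), 0.63)]
mic [(array([ 469.3, -320. ,   -1.5]), 0.64), (array([460.4, 350.6,  13.5]), 0.4)]
plug_a [(array([462.4, 347.4,  35.1]), 0.74), (array([417.6, -76. ,  -2.1]), 0.55)]
mug [(array([654.4, 423.2,  -3. ]), 0.96)]
```

View pics/top.png

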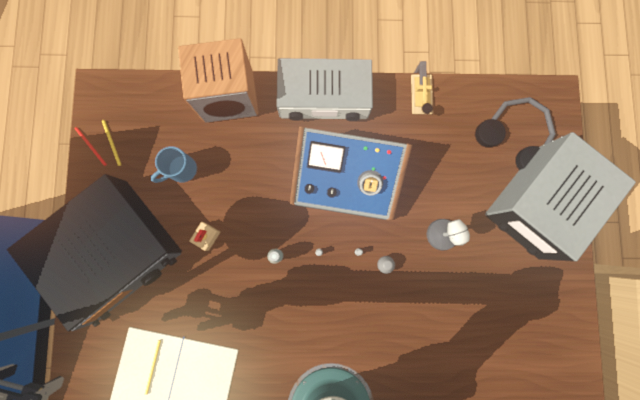

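View pics/scene.png

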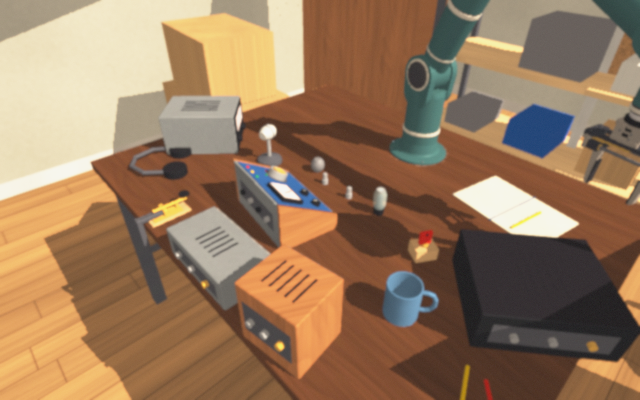

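The top view shows the key and stand at px (205,236), the lock at (370,183), a tall black box left of the stand and a mug at (173,165). The pinpoints agree with this. I'll go up and look from above the stand.

Run:
```python
from h import *
np.set_printoptions(precision=2,suppress=True)
s=robot.observe(); p=np.array(s['tcp_pos']); R=Rn.from_rotvec(s['tcp_rot'])
i=viewer.camera_info('wrist'); print('cam in tool', R.inv().apply(w(i,[0,0,0])-p), '\n', (np.array(i['R'])@R.as_matrix()),R.as_matrix())
robot.servo_line(p+[0,0,140],feed=250)
# look: choose tool x towards world x-ish
for yaw in [0,90,180,-90]:
    Rt=Rn.from_euler('z',yaw,degrees=True)*Rn.from_euler('x',180,degrees=True)
    off=Rt.apply(R.inv().apply(w(i,[0,0,0])-p))
    q=kin.ik([462-off[0],348-off[1],270],Rt.as_rotvec()); print(yaw,off,q)
```

```text
cam in tool [  70.33   -0.34 -170.88] 
 [[-0.    1.   -0.  ]
 [-0.97 -0.   -0.25]
 [-0.25  0.    0.97]] [[-0.97  0.25  0.  ]
 [ 0.25  0.97  0.  ]
 [-0.    0.   -1.  ]]
0 [ 70.33   0.34 170.88] [-1.26  0.2   0.54  1.88 -0.12  1.09 -2.24]
90 [ -0.34  70.33 170.88] [-0.97  0.23  0.44  1.84 -0.11  1.1  -0.5 ]
180 [-70.33  -0.34 170.88] [-0.76  0.39  0.17  1.59 -0.07  1.16  1.  ]
-90 [  0.34 -70.33 170.88] [-0.69  0.38 -0.14  1.61  0.05  1.16  2.31]
```

Run:
```python
from h import *
np.set_printoptions(precision=2,suppress=True)
Rt=Rn.from_euler('z',180,degrees=True)*Rn.from_euler('x',180,degrees=True)
robot.movep([462,348,300],Rt.as_rotvec())
robot.servo_line([462,348,185],feed=200)
im,i=snap('wrist','w1.png')
print(robot.observe()['t'])
for n in ['key','key_collar','stand_mouth']:
    print(n,[(w(i,d['at']),round(d['confidence'],2)) for d in viewer.pinpoint(n,'wrist')[:2]])
for z in (36,82): print(pix(i,[462,348,z]),pix(i,[482,348,z]))
m=viewer.silhouettes('key','wrist')
for d in m[:1]: print(d['confidence'],cv2.minAreaRect(np.argwhere(d['mask'])[:,::-1].astype(np.int32)))
```

```text
4.1167
key [(array([456.75, 344.  ,  12.61]), 0.66)]
key_collar [(array([459.33, 346.75,  38.68]), 0.62)]
stand_mouth []
[320.67 188.63] [320.7  206.64]
[320.6  199.29] [320.63 219.89]
0.55 ((317.78302001953125, 192.00942993164062), (20.46672248840332, 41.07080078125), 15.945395469665527)
```

View pics/w1.png

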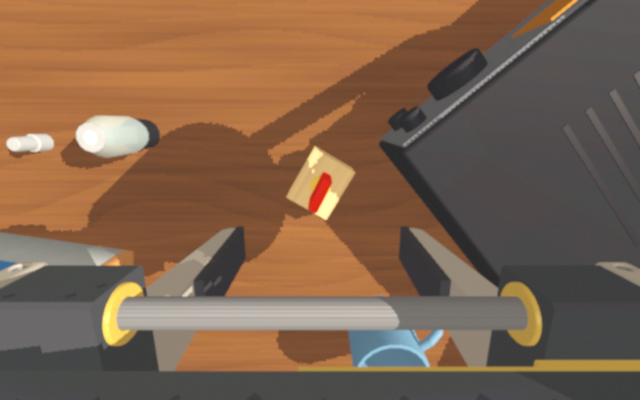

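The stand is at px (321,183), with its long edge (355,173)-(326,220) giving a yaw of about -33°. The red handle runs (325,175)-(315,213). I'll enlarge it.

Run:
```python
import cv2
im=cv2.imread('pics/w1.png')[135:230,270:370]
cv2.imwrite('pics/w1c.png',cv2.resize(im,(600,570),interpolation=cv2.INTER_NEAREST))
```

```text
(no output)
```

View pics/w1c.png

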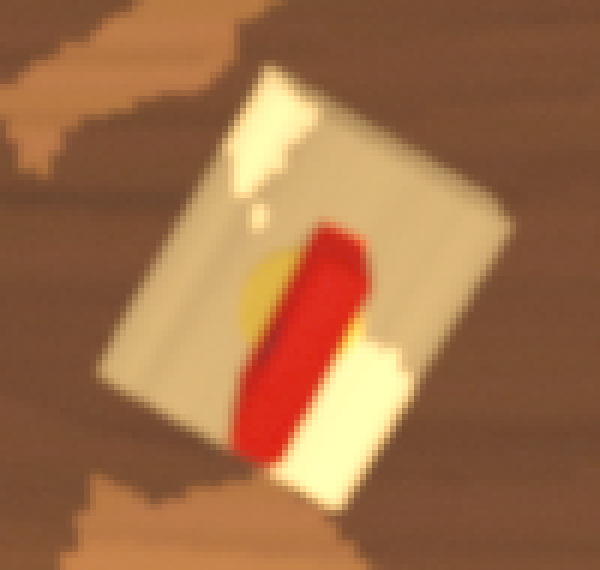

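```bash
cat >> h.py <<'E'
def tool(yaw): return Rn.from_euler('z',yaw,degrees=True)*Rn.from_euler('x',180,degrees=True)
E
python3 - <<'E'
from h import *
np.set_printoptions(precision=2,suppress=True)
Rt=tool(150.5)
robot.movep([458,347.5,185],Rt.as_rotvec()); robot.hold(0.2)
im,i=snap('wrist','w2.png')
for z in (36,82): print(pix(i,[458,347.5,z]),pix(i,np.array([458,347.5,z])-Rt.apply([17,0,0])),pix(i,np.array([458,347.5,z])+Rt.apply([17,0,0])))
s=robot.observe(); print(s['t'],s['tcp_pos'],s['joints'],s['contact_force'])
c=cv2.cvtColor(im,cv2.COLOR_RGB2HSV)
red=((c[...,0]<8)|(c[...,0]>172))&(c[...,1]>190)&(c[...,2]>100); red[235:]=0
r=np.argwhere(red); 
for row in range(r[:,0].min(),r[:,0].max()+1,3):
    k=r[r[:,0]==row][:,1]; print(row,k.min(),k.max(),im[row,int(np.median(k))])
cv2.imwrite('pics/w2c.png',cv2.resize(im[135:230,270:370,::-1],(600,570),interpolation=cv2.INTER_NEAREST))
E
```

```text
[321.98 189.16] [321.98 204.53] [321.98 173.38]
[322.08 199.84] [322.08 217.45] [322.08 181.7 ]
5.1 [458.12 347.45 185.05] [-0.89  0.37  0.23  1.83 -0.1   0.95  0.44] [ 0.32  0.52 -0.37]
176 322 322 [231  99  58]
179 317 325 [190  35  25]
182 317 324 [193  34  19]
185 317 325 [213  40  26]
188 317 325 [213  38  25]
191 317 325 [213  39  25]
194 317 325 [213  36  21]
197 318 326 [213  39  23]
200 317 326 [212  34  17]
203 318 326 [213  39  24]
206 318 326 [212  36  20]
209 318 326 [212  37  23]
212 318 326 [212  40  25]
215 318 327 [211  34  22]
218 319 324 [169  60  40]
```

View pics/w2c.png

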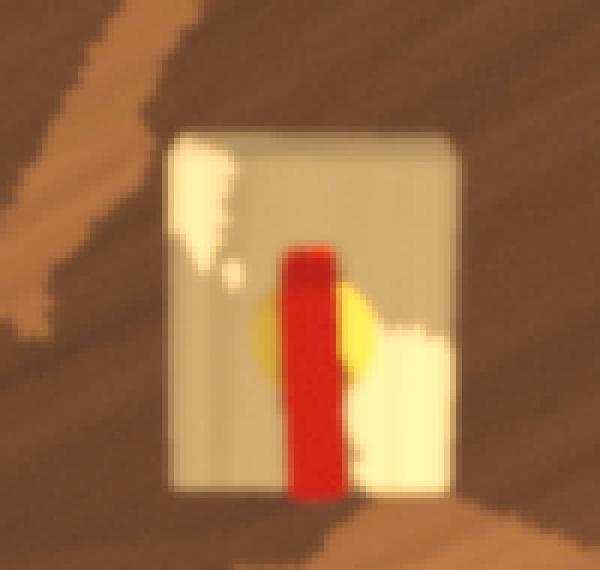

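Run:
```python
from h import *
np.set_printoptions(precision=2,suppress=True)
grip(0.4)
robot.servo_line([458,347.5,48],feed=100)
print(robot.observe()['contact_force'])
grip(0.0,40); robot.hold(0.2)
s=robot.observe(); print(s['t'],s['grip_width']*92,s['grip_force'],s['contact_force'],s['tcp_pos'])
# lock orientation candidates; console yaw from top image edges
im,i=snap('top')
print([ (w(i,d['at'])) for d in viewer.pinpoint('lock_mouth','top')[:1]])
d=viewer.silhouettes('console','top')[0]; print(d['confidence'],cv2.minAreaRect(np.argwhere(d['mask'])[:,::-1].astype(np.int32)))
```

```text
[0.03 0.43 0.38]
8.25 9.70199813063153 39.999831318855286 [ 0.38 -0.27  2.32] [458.07 347.58  48.15]
[array([586.35, -96.85, 116.61])]
0.69 ((348.72967529296875, 174.36231994628906), (113.27884674072266, 78.72977447509766), 9.111356735229492)
```

```bash
cat >> h.py <<'E'
def lockR(yaw=-8.5,sgn=-1,turn=0.0):
    y=np.radians(yaw); cx=np.array([np.cos(y),np.sin(y),0]); Z=np.array([0,0,1.])
    z=-(np.cos(np.pi/6)*Z-0.5*cx); x=sgn*(np.cos(np.pi/6)*cx+.5*Z)
    return Rn.from_matrix(np.c_[x,np.cross(z,x),z])*Rn.from_rotvec([0,0,turn])
E
python3 - <<'E'
from h import *
np.set_printoptions(precision=2,suppress=True)
robot.servo_line([458,347.5,100],feed=80)
robot.servo_line([458,347.5,260],feed=200)
s=robot.observe(); print(s['t'],s['grip_width']*92,s['contact_force'],s['joints'])
L=np.array([587,-98.5,115])
for sg in (-1,1):
    for t in (0,.6,1.25,1.35):
        R=lockR(sgn=sg,turn=t); z=R.apply([0,0,1])
        print(sg,t,kin.ik(L-149*z,R.as_rotvec()),kin.ik(L-12*z,R.as_rotvec()))
E
```

```text
10.15 9.598339244640847 [-0.21  0.25 -1.18] [-0.91  0.3   0.25  1.76 -0.08  1.1   0.42]
-1 0 [-0.75 -0.1   0.82  2.32  0.29  0.39  1.26] [ 0.5   0.35 -0.47  2.21  1.16  0.2   0.42]
-1 0.6 [-0.72 -0.1   0.79  2.31  0.28  0.39  0.68] [ 0.5   0.35 -0.47  2.21  1.16  0.2  -0.18]
-1 1.25 [-0.61 -0.08  0.68  2.31  0.23  0.38  0.07] [-0.45  0.35  0.64  2.27 -1.29  0.19  1.51]
-1 1.35 [-0.59 -0.08  0.66  2.31  0.22  0.38 -0.03] [-0.45  0.35  0.64  2.27 -1.29  0.19  1.41]
1 0 [-0.24 -0.05  0.31  2.29  0.13  0.37 -1.74] [-0.45  0.35  0.64  2.27 -1.29  0.19 -0.39]
1 0.6 [ 0.55 -0.   -0.46  2.25  0.08  0.37 -2.29] [-0.45  0.35  0.64  2.27 -1.29  0.19 -0.99]
1 1.25 None [ 0.86  0.48 -0.9   2.19  1.4   0.39  2.16]
1 1.35 None [ 0.69  0.4  -0.68  2.2   1.3   0.28  2.11]
```

Run:
```python
from h import *
np.set_printoptions(precision=2,suppress=True)
L=np.array([587,-98.5,115]); R=lockR(); z=R.apply([0,0,1])
robot.movep(L-149*z,R.as_rotvec()); robot.hold(0.3)
im,i=snap('wrist','w3.png')
s=robot.observe(); print(s['t'],s['grip_width']*92,s['contact_force'],s['joints'],s['tcp_pos'],L-149*z)
for d in viewer.pinpoint('lock_mouth','wrist')[:2]: print(w(i,d['at']),d['confidence'])
print(pix(i,L),pix(i,L+R.apply([15,0,0])),pix(i,L+R.apply([0,15,0])))
for t in (0,.6,1.25,1.35):
    R=lockR(turn=t); print(kin.ik(L-12*z,R.as_rotvec()))
```

```text
12.1083 10.179096559738083 [ 0.28 -0.6  -0.52] [-0.75 -0.1   0.82  2.32  0.29  0.39  1.26] [513.47 -87.25 244.04] [513.32 -87.49 244.04]
[ 585.74 -100.59  117.03] 0.59
[321.7  188.64] [321.69 174.74] [335.76 188.62]
[ 0.5   0.35 -0.47  2.21  1.16  0.2   0.42]
[ 0.5   0.35 -0.47  2.21  1.16  0.2  -0.18]
[-0.39  0.34  0.57  2.27 -1.22  0.17  1.45]
[-0.41  0.34  0.59  2.27 -1.24  0.17  1.37]
```

View pics/w3.png

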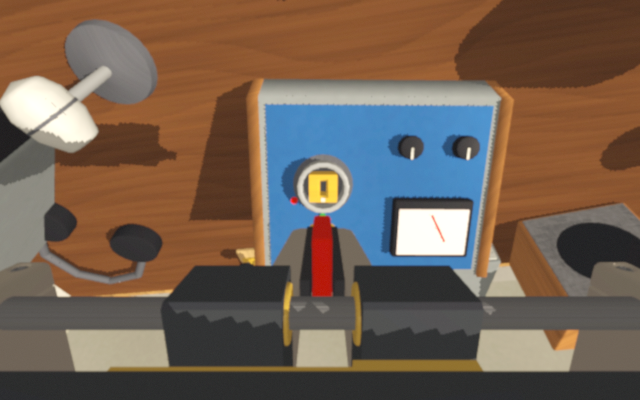

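The lock is clear in view: core and slot at px (323,187), sleeve around it, and the held key's red handle at (322,217-297). IK switches branch near the mouth, so I'll check which branch can make the whole insertion.

View pics/w3c.png

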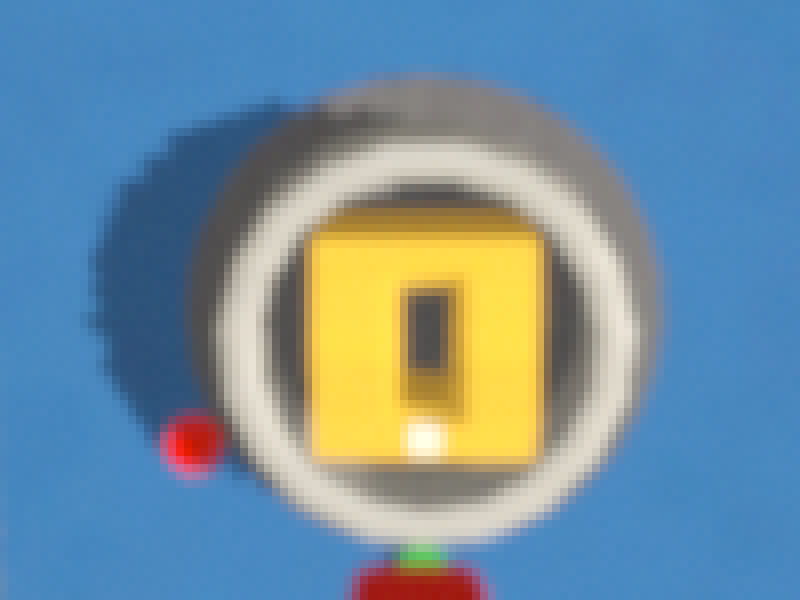

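The core centre is at px (323.6,188.6), upright and unrotated in the picture. That puts it about 2 mm along +tool y from the guess. I'll move through the null space to the other arm branch, then approach.

Run:
```python
from h import *
np.set_printoptions(precision=2,suppress=True)
L=np.array([587.3,-96.5,115]); R=lockR(); z=R.apply([0,0,1]); P=L-149*z
qs=[]
for t in (0,.6):
    q=np.array(kin.ik(P,lockR(sgn=1,turn=t).as_rotvec())); q[6]+=np.pi+t; qs.append(q)
print(qs)
for q in qs:
    robot.goto_joints(list(q)); s=robot.observe(); print(np.array(s['tcp_pos'])-P,(R.inv()*Rn.from_rotvec(s['tcp_rot'])).as_rotvec(),s['t'])
for d in (149,120,100,80,60,50,40,30,20,12): print(d,np.array(kin.ik(L-d*z,R.as_rotvec())))
```

```text
[array([-0.34, -0.05,  0.41,  2.3 ,  0.16,  0.37,  1.37]), array([ 0.55, -0.  , -0.46,  2.25,  0.08,  0.37,  1.44])]
[-0.17 -0.95 -0.12] [0. 0. 0.] 12.7083
[ 0.   -0.08  0.06] [ 0. -0. -0.] 13.725
149 [ 0.55 -0.   -0.46  2.25  0.08  0.37  1.44]
120 [ 0.53  0.07 -0.46  2.25  0.22  0.31  1.31]
100 [ 0.5   0.12 -0.44  2.25  0.33  0.27  1.21]
80 [ 0.45  0.17 -0.4   2.25  0.44  0.23  1.1 ]
60 [ 0.39  0.21 -0.33  2.24  0.54  0.2   1.  ]
50 [ 0.35  0.23 -0.29  2.24  0.58  0.18  0.96]
40 [ 0.31  0.26 -0.25  2.24  0.63  0.16  0.91]
30 [ 0.5   0.31 -0.46  2.22  0.97  0.2   0.59]
20 [ 0.5   0.33 -0.47  2.22  1.08  0.2   0.49]
12 [ 0.5   0.35 -0.47  2.21  1.17  0.2   0.41]
```

Run:
```python
from h import *
np.set_printoptions(precision=2,suppress=True)
L=np.array([587.3,-96.5,115]); R=lockR(); z=R.apply([0,0,1])
robot.servo_line(L-60*z,feed=120)
s=robot.observe(); print(s['t'],s['joints'],np.array(s['tcp_pos'])-L+60*z)
for d in (60,):
  for t in (-2.5,-2,-1.5,-1,1,1.5,2,2.5,3,3.5):
    q=kin.ik(L-d*z,lockR(turn=t).as_rotvec()); print(d,t,None if q is None else np.array(q))
im,i=snap('wrist','w4.png')
cv2.imwrite('pics/w4c.png',cv2.resize(im[130:280,240:400,::-1],(640,600),interpolation=cv2.INTER_NEAREST))
for k in (0,15): print(pix(i,L),pix(i,L+R.apply([0,15,0])),'tip',pix(i,np.array(s['tcp_pos'])+36*z),pix(i,np.array(s['tcp_pos'])+36*z+R.apply([15,0,0])))
```

```text
14.6167 [ 0.36  0.21 -0.3   2.25  0.51  0.19  1.03] [0.18 0.56 0.32]
60 -2.5 [ 1.17  0.57 -1.31  2.21  1.35  0.6   2.86]
60 -2 [ 0.81  0.3  -0.8   2.22  0.97  0.3   2.63]
60 -1.5 [ 0.7   0.27 -0.68  2.23  0.86  0.26  2.22]
60 -1 [ 0.59  0.24 -0.56  2.23  0.76  0.24  1.81]
60 1 [ 0.15  0.19 -0.07  2.26  0.26  0.17  0.26]
60 1.5 [ 0.04  0.19  0.05  2.27  0.12  0.17 -0.11]
60 2 [-0.07  0.19  0.17  2.27 -0.01  0.16 -0.48]
60 2.5 [-0.18  0.19  0.29  2.28 -0.16  0.16 -0.84]
60 3 [-0.28  0.19  0.41  2.28 -0.31  0.17 -1.19]
60 3.5 [-0.88  0.32  1.14  2.31 -1.13  0.33 -0.9 ]
[321.41 212.55] [340.47 212.53] tip [322.22 222.73] [322.21 202.33]
[321.41 212.55] [340.47 212.53] tip [322.22 222.73] [322.21 202.33]
```

View pics/w4c.png

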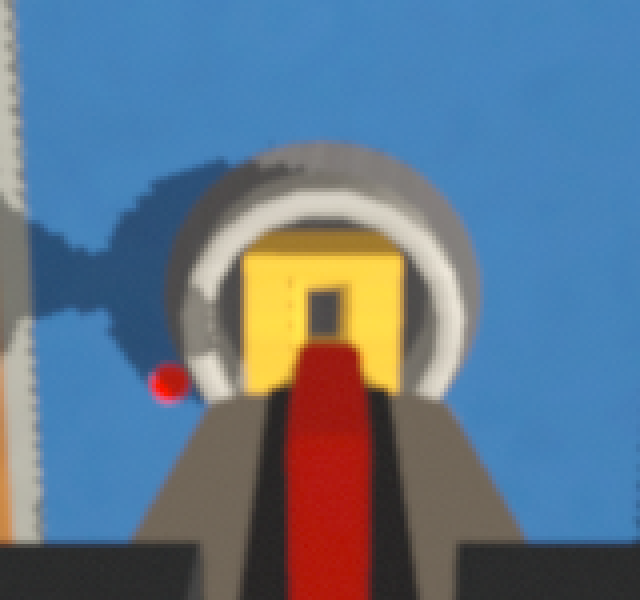

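Run:
```python
from h import *
np.set_printoptions(precision=2,suppress=True)
s=robot.observe(); i=viewer.camera_info('wrist'); R=lockR(); z=R.apply([0,0,1]); p=np.array(s['tcp_pos'])
for kz in (30,70): print(kz,pix(i,p+R.apply([17,0,36-kz])),pix(i,p+R.apply([18,0,36-kz])))
L=np.array([587.3,-96.8,115])+R.apply([.5,0,0])
q=np.array(kin.ik(L-60*z,lockR(turn=-1.25).as_rotvec())); q[6]-=1.25
robot.goto_joints(list(q)); robot.hold(.2)
s=robot.observe(); print(s['t'],s['joints'],np.array(s['tcp_pos'])-L+60*z,(R.inv()*Rn.from_rotvec(s['tcp_rot'])).as_rotvec(),s['contact_force'],s['wrist_torque'])
for d in (50,40,30,20,12): print(d,np.array(kin.ik(L-d*z,R.as_rotvec())))
```

```text
30 [322.3  211.78] [322.3  210.19]
70 [322.48 235.89] [322.48 233.91]
15.2917 [ 0.65  0.25 -0.62  2.23  0.81  0.25  0.76] [ 0.03 -0.15  0.25] [ 0. -0. -0.] [ 0.13 -0.56 -0.72] [ 0.09  0.56 -0.  ]
50 [ 0.6   0.27 -0.57  2.23  0.87  0.23  0.7 ]
40 [ 0.56  0.29 -0.52  2.23  0.93  0.22  0.64]
30 [ 0.51  0.31 -0.47  2.22  0.99  0.2   0.58]
20 [ 0.46  0.33 -0.42  2.22  1.05  0.18  0.52]
12 [ 0.43  0.34 -0.39  2.22  1.11  0.17  0.46]
```

Run:
```python
from h import *
np.set_printoptions(precision=2,suppress=True)
R=lockR(); z=R.apply([0,0,1])
L=np.array([587.3,-96.8,115])+R.apply([1.2,0,0])
f0=np.array(robot.observe()['contact_force'])
d=60
robot.servo_line(L-44*z,feed=60); d=44
while d>4:
    d-=2 if d>20 else 1
    robot.servo_line(L-d*z,feed=40)
    s=robot.observe(); f=R.inv().apply(np.array(s['contact_force'])-f0); e=R.inv().apply(np.array(s['tcp_pos'])-L)
    print(d,f,e,s['wrist_torque'])
    if f[2]<-14 or np.linalg.norm(f)>20: break
print(s['t'],s['grip_width']*92,s['joints'])
snap('wrist','w5.png')
```

```text
42 [ 0.33 -0.1   0.28] [ -0.11  -0.01 -42.14] [ 0.08  0.59 -0.05]
40 [-0.12 -0.02 -0.19] [  0.04  -0.09 -39.96] [ 0.12  0.55 -0.04]
38 [ 0.84  0.2  -1.04] [  0.09  -0.01 -37.88] [ 0.07  0.56 -0.01]
36 [-0.4   0.41  0.09] [  0.1    0.03 -35.89] [0.13 0.48 0.07]
34 [0.1  1.02 0.99] [  0.07   0.02 -33.89] [0.09 0.51 0.03]
32 [-0.86  0.36 -0.15] [  0.07   0.03 -31.9 ] [ 0.07  0.55 -0.06]
30 [ 1.11  1.13 -0.27] [  0.09   0.01 -29.91] [0.08 0.52 0.06]
28 [-0.34  1.4  -0.35] [  0.08   0.01 -27.9 ] [ 0.09  0.6  -0.04]
26 [-0.2  -0.17 -1.31] [  0.1   -0.01 -25.89] [0.06 0.52 0.01]
24 [-0.39  0.75 -0.17] [  0.11   0.03 -23.89] [0.11 0.52 0.02]
22 [ 0.4   0.16 -0.48] [  0.13   0.   -21.88] [0.03 0.51 0.01]
20 [ 0.34  0.25 -0.92] [  0.07   0.03 -19.89] [ 0.17  0.6  -0.07]
19 [ 0.1   0.78 -0.74] [  0.07   0.01 -18.96] [ 0.1   0.54 -0.01]
18 [-0.43  0.37  0.06] [  0.     0.03 -17.96] [ 0.14  0.57 -0.02]
17 [0.46 0.52 0.47] [  0.04   0.02 -16.95] [ 0.09  0.56 -0.02]
16 [-0.14  1.59  0.84] [  0.03   0.02 -15.94] [0.09 0.57 0.08]
15 [ 0.91  0.39 -0.92] [  0.03   0.04 -14.95] [ 0.09  0.53 -0.01]
14 [ 0.42  1.55 -0.26] [  0.09  -0.   -13.94] [0.11 0.56 0.  ]
13 [ 0.37  0.88 -0.22] [  0.06   0.01 -12.94] [ 0.1   0.56 -0.03]
12 [ 0.39  0.53 -5.03] [ -0.09  -0.01 -12.13] [0.02 0.68 0.02]
11 [  3.26  -0.19 -20.69] [ -0.15   0.   -11.98] [ 0.17  1.24 -0.05]
20.9583 9.648459817430616 [ 0.45  0.34 -0.4   2.22  1.14  0.18  0.43]
```

Run:
```python
from h import *
np.set_printoptions(precision=2,suppress=True)
R=lockR(); z=R.apply([0,0,1])
L=np.array([587.3,-96.8,115])+R.apply([1.2,0,0])
robot.servo_line(L-12*z,feed=20)
q0=np.array(kin.ik(L-12*z,R.as_rotvec())); np.save('q0.npy',q0); print(q0)
s=robot.observe(); t0=np.array(s['wrist_torque']); f0=np.array(s['contact_force'])
def go(a):
    q=q0.copy(); q[6]-=a; robot.goto_joints(list(q)); robot.hold(0.05)
    s=robot.observe(); T=(np.array(s['wrist_torque'])-t0)@z
    print(round(a,2),round(q0[6]-s['joints'][6],3),'T',round(T,3),np.array(s['contact_force'])-f0,'t',s['t'],round(s['grip_width']*92,2)); return T
for a in (.2,.5,.8,1.05,1.15,1.2,1.25,1.3,1.35):
    T=go(a)
    if abs(T)>.5: break
snap('wrist','w6.png'); snap('top','t6.png')
```

```text
[ 0.45  0.34 -0.41  2.22  1.13  0.18  0.44]
0.2 0.2 T -0.005 [-1.04  0.46  0.3 ] t 21.6167 9.96
0.5 0.5 T -0.027 [0.04 0.96 0.37] t 22.0583 9.72
0.8 0.8 T 0.001 [0.93 0.91 0.23] t 22.5 9.66
1.05 1.049 T 0.003 [ 1.13  0.6  -0.  ] t 22.9 9.36
1.15 1.147 T -0.055 [1.29 0.77 0.52] t 23.2 9.72
1.2 1.197 T -0.0 [ 1.94  1.46 -0.39] t 23.5 9.45
1.25 1.247 T -0.027 [ 1.07  0.95 -0.91] t 23.8 9.66
1.3 1.296 T -0.222 [2.26 0.09 0.01] t 24.1 10.04
1.35 1.346 T -0.392 [ 1.95  0.47 -0.3 ] t 24.4 9.78
```

Run:
```python
import cv2
im=cv2.imread('pics/w6.png')[180:330,230:430]
cv2.imwrite('pics/w6c.png',cv2.resize(im,(800,600),interpolation=cv2.INTER_CUBIC))
```

View pics/w6c.png

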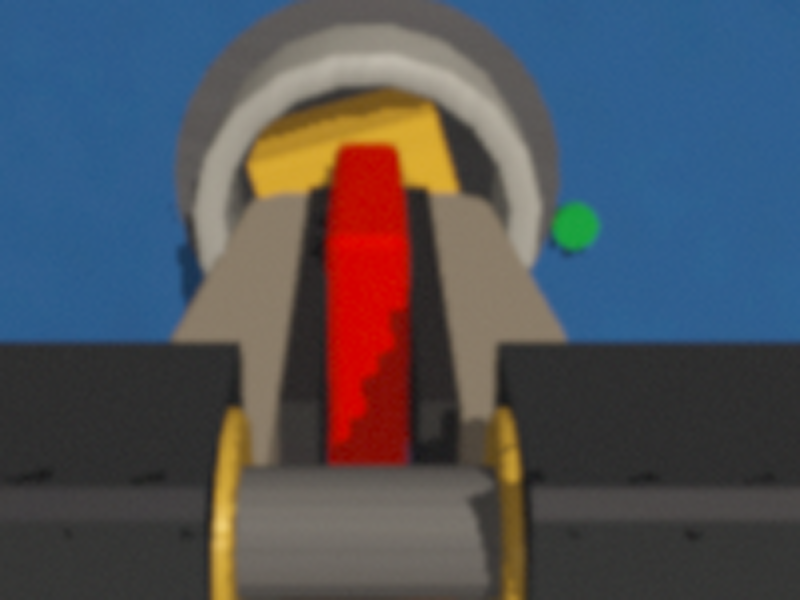

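The core's edge (247,160)-(435,105) lags the tool by about 16°. The tool is at 1.35 rad, so the core is at about 1.05 rad, which is the stop, and the torque agrees. I'll nudge once more, then turn it back home.

Run:
```python
from h import *
np.set_printoptions(precision=2,suppress=True)
R=lockR(); z=R.apply([0,0,1]); q0=np.load('q0.npy')
def go(a):
    q=q0.copy(); q[6]-=a; robot.goto_joints(list(q)); robot.hold(0.05)
    s=robot.observe(); T=np.array(s['wrist_torque'])@z
    print(round(a,2),round(q0[6]-s['joints'][6],3),'T',round(T,3),s['contact_force'],'t',s['t']); return T
go(1.38); 
for a in (.8,.2,-.1,-.2,-.25,-.3,-.35):
    T=go(a)
    if a<-.15 and T>.35: break
snap('wrist','w7.png')
go(0); robot.hold(.1)
snap('wrist','w8.png')
a=cv2.imread('pics/w7.png')[180:255,230:430]; b=cv2.imread('pics/w8.png')[180:255,230:430]
cv2.imwrite('pics/w78.png',cv2.resize(np.vstack([a,b]),(800,600),interpolation=cv2.INTER_CUBIC))
```

```text
1.38 1.376 T -0.523 [-0.85  0.53  5.4 ] t 24.8
0.8 0.797 T -0.029 [-2.32  0.39  5.97] t 25.4583
0.2 0.197 T 0.008 [-3.46  0.63  6.93] t 26.1333
-0.1 -0.103 T 0.034 [-4.96  0.13  7.16] t 26.575
-0.2 -0.203 T 0.08 [-3.08  0.04  6.38] t 26.875
-0.25 -0.253 T 0.211 [-3.84  0.52  7.78] t 27.175
-0.3 -0.302 T 0.525 [-4.76  0.84  6.21] t 27.475
0 -0.003 T 0.069 [-4.62  0.42  6.46] t 27.9667
```

View pics/w78.png

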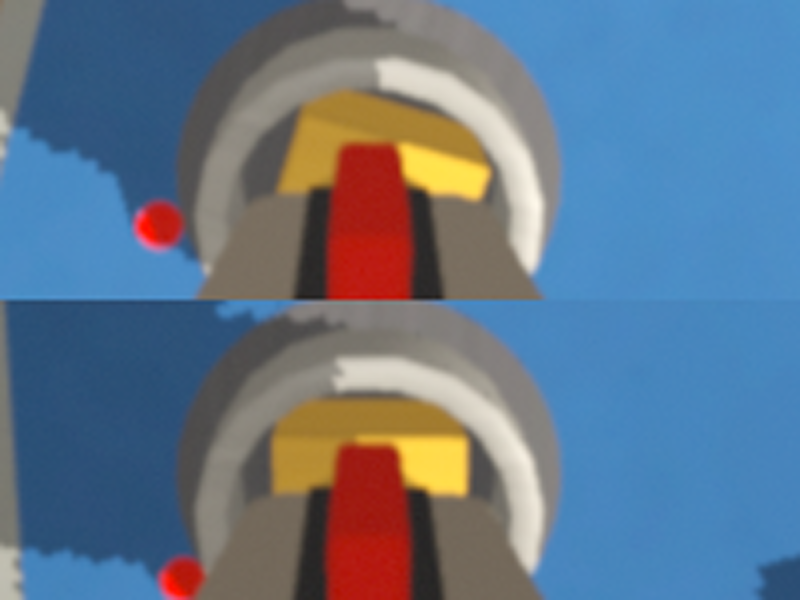

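The core is square with the tool, so it is home. Next I'll withdraw and go above the stand.

Run:
```python
from h import *
np.set_printoptions(precision=2,suppress=True)
R=lockR(); z=R.apply([0,0,1])
L=np.array([587.3,-96.8,115])+R.apply([1.2,0,0])
for d in (6,):pass
for d in (18,30,45):
    robot.servo_line(L-d*z,feed=50); s=robot.observe(); print(d,R.inv().apply(s['contact_force']),s['joints'][4:])
im,i=snap('wrist','w9.png')
robot.servo_line(L-149*z,feed=150)
s=robot.observe(); print(s['t'],s['joints'],s['grip_width']*92)
robot.movep([458,347.5,260],tool(150.5).as_rotvec())
robot.servo_line([458,347.5,185],feed=150); robot.hold(.2)
im,i=snap('wrist','w10.png')
s=robot.observe(); print(s['t'],s['tcp_pos'],s['joints'],s['contact_force'])
cv2.imwrite('pics/w10c.png',cv2.resize(np.hstack([cv2.imread('pics/w9.png')[150:300,260:400],im[150:300,260:400,::-1]]),(800,429),interpolation=cv2.INTER_NEAREST))
```

```text
18 [ 0.12 -0.88  0.77] [1.09 0.19 0.48]
30 [ 0.3  -0.42  0.36] [1.02 0.21 0.55]
45 [ 0.45 -0.73  0.97] [0.93 0.23 0.64]
30.2917 [ 1.21  0.05 -1.12  2.23  0.19  0.37  1.37] 9.943010769411098
32.7917 [458.31 347.86 185.87] [ 0.14  0.74 -1.23  1.77  0.75  1.2  -0.26] [ 0.33  0.42 -0.  ]
```

View pics/w10c.png

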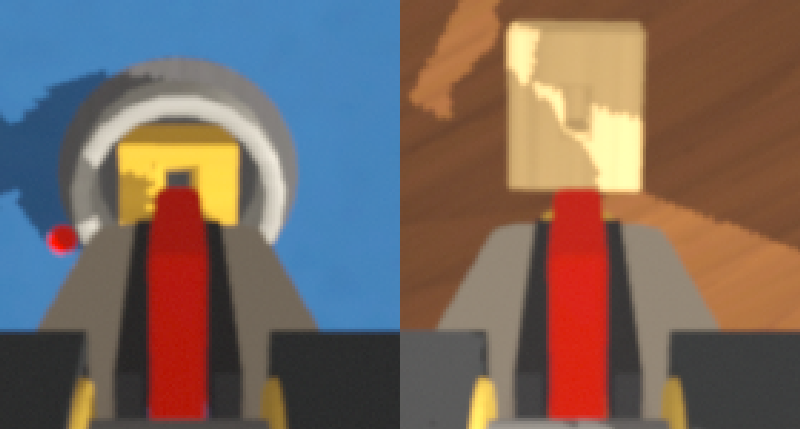

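The left picture shows the lock core square at home with the slot open. In the right one the stand slot at (577,106) lines up with the key at column 578. I'll lower the key under force watch.

Run:
```python
from h import *
np.set_printoptions(precision=2,suppress=True)
P=np.array([458,347.5,0]); R=tool(150.5).as_rotvec()
f0=np.array(robot.observe()['contact_force'])
robot.servo_line(P+[0,0,76],feed=120,rotation=R)
for zz in (72,68,64,60,56,52,50,49,48,47,46):
    robot.servo_line(P+[0,0,zz],feed=40)
    s=robot.observe(); f=np.array(s['contact_force'])-f0; print(zz,f,np.array(s['tcp_pos'])-P)
    if f[2]>10 or np.linalg.norm(f)>15: break
print(s['t'],s['grip_width']*92)
```

```text
72 [ 0.2  -0.27 -1.01] [ 0.17 -0.1  72.17]
68 [ 0.27 -0.6   0.16] [-0.11 -0.16 67.76]
64 [-0.88  0.39 -0.73] [-0.15 -0.15 63.69]
60 [-0.95  0.06 -0.84] [-0.15 -0.16 59.7 ]
56 [-0.48 -0.53 -0.22] [-0.15 -0.16 55.69]
52 [ 0.23  0.21 -0.03] [-0.13 -0.14 51.7 ]
50 [-0.02  0.57  0.75] [-0.06 -0.04 49.89]
49 [ 0.16 -0.07 -0.26] [-0.03 -0.01 48.97]
48 [-0.12 -0.54  1.49] [ 0.1   0.13 48.21]
47 [-2.01 -3.2   9.65] [ 0.1   0.19 48.15]
46 [-2.79 -5.27 17.9 ] [ 0.14  0.2  48.12]
36.6 9.869209821154117
```

Seated at z = 48.1, the same height as at pickup. Now release, retreat and check.

Run:
```python
from h import *
np.set_printoptions(precision=2,suppress=True)
P=np.array([458,347.5,0])
robot.servo_line(P+[0,0,48],feed=20)
grip(0.4); robot.hold(.2)
robot.servo_line(P+[0,0,185],feed=120); robot.hold(.2)
im,i=snap('wrist','w11.png')
s=robot.observe(); print(s['t'],s['tcp_pos'],s['contact_force'])
imt,it=snap('top')
for n in ['key_collar','tube','egg','mic','plug_a','mug','console']:
    print(n,[(w(it,d['at']),round(d['confidence'],2)) for d in viewer.pinpoint(n,'top')[:2]])
cv2.imwrite('pics/w11c.png',np.hstack([cv2.resize(im[135:230,270:370,::-1],(400,380),interpolation=cv2.INTER_NEAREST),cv2.resize(imt[100:290,150:350,::-1],(400,380))]))
```

```text
39.1583 [457.79 347.41 184.54] [-0.38 -0.92  1.4 ]
key_collar []
tube []
egg [(array([ 382.46, -150.91,    1.01]), 0.64)]
mic [(array([ 465.1 , -317.71,   -0.82]), 0.85)]
plug_a [(array([416.93,  28.31,  -0.72]), 0.49), (array([416.61, -79.  ,  -0.24]), 0.47)]
mug [(array([654.22, 426.48,  -2.24]), 0.92)]
console [(array([619.73, -37.07,   1.25]), 0.82)]
```

View pics/w11c.png

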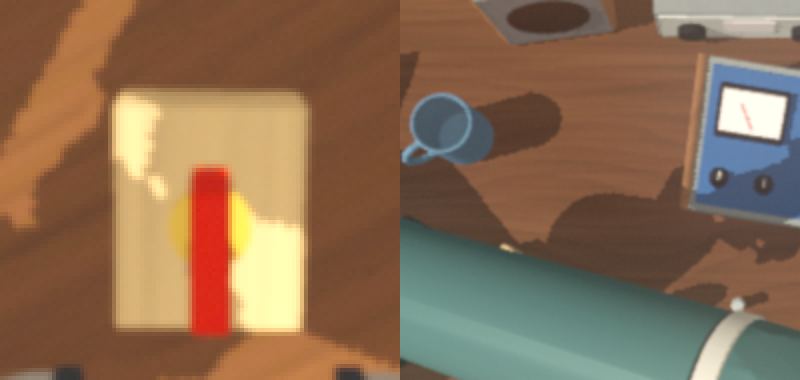

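Run:
```python
from h import *
np.set_printoptions(precision=1,suppress=True)
robot.servo_line([458,347.5,300],feed=200)
for cam in ('scene','top'):
    im,i=snap(cam)
    for n in ['key_collar','tube','plug_a']:
        print(cam,n,[(w(i,d['at']),round(d['confidence'],2)) for d in viewer.pinpoint(n,cam)[:3]])
        if n=='tube':
            for d in viewer.silhouettes(n,cam)[:1]: print(cv2.boundingRect(np.argwhere(d['mask'])[:,::-1].astype(np.int32)))
before=cv2.imread('pics/scene.png')[:,:,::-1].copy(); cv2.imwrite('pics/scene2.png',snap('scene')[0][:,:,::-1])
now=cv2.imread('pics/scene2.png')[:,:,::-1]
print('tube diff',np.abs(now[185:220,368:392].astype(int)-before[185:220,368:392]).mean(), 'plugs',np.abs(now[170:202,318:355].astype(int)-before[170:202,318:355]).mean())
```

```text
scene key_collar [(array([457.4, 347.6,  36.3]), 0.66)]
scene tube [(array([403.6, 148.5,   0.3]), 0.62)]
(373, 188, 14, 28)
scene plug_a [(array([413. ,  35.4,   1. ]), 0.63), (array([415. , -77.7,   0.5]), 0.46)]
top key_collar [(array([460.6, 343.6,  35. ]), 0.59)]
top tube [(array([459.2, 345.3,  36.1]), 0.54), (array([407.8, 149.8,   3.3]), 0.44)]
(267, 249, 16, 15)
top plug_a [(array([418. , -78.6,  -1.2]), 0.57)]
tube diff 10.18452380952381 plugs 9.969594594594595
```

The tube and plugs are at their original positions (scene and top views), and the key is upright and fully down with the robot clear. Handing in.

```bash
python3 -c "
from h import *
print(robot.job_done())"
```

```text
the job is handed in; nothing more can be done
None
```

The key was pushed fully into the lock, turned clockwise to the stop and back home, then drawn out and put back upright and fully down in its stand; the job is handed in at about 40 s robot time, the bystanders I could re-check had not moved, and I viewed 12 pictures against the limit of 10.

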